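# Hang a washed tube-rotator wheel on its locking hook

## Task

Put the washed tube-rotator wheel away: lift it out of the drying rack by its rim, hang the rim over the upturned nose of the hook on the stand, then slide it back along the hook arm past the orange spring catch, in under the hood, until the catch has snapped fully up in front of the rim, and leave it hanging there still. The post of the stand telescopes and nobody noted its height, so feel for the arm: rest the rim on it and slide it gently, never forcing or dropping it, and leave the saline bottle, the blue stain bottle and the cotton-bud jar where they stand.

Things in the scene. Friction and masses are not known exactly. Their poses are not given: they have to be found in the camera images.
- wheel_center (a point): Centre of the loose white tube-rotator wheel (0.25 to 0.51 kg), upright in the rack, leaning 3 degrees at most. x = axle, z up, y in the wheel's plane. Flat-sided rim: 210 mm outside, 184 mm inside diameter, 14 mm wide along the axle; nothing is wider. Hub 36 mm across; three 20 mm spokes with blue clips at 60, 180, 300 degrees from the top: the top window, 18 to 92 mm above the centre, is open.
- rim_grip (a point): Middle of the rim's section 22.5 degrees from the wheel's top towards its +y (37.7 mm along y, 91.0 mm above the centre): a good place to grip, across the 14 mm width (along the wheel's x), since the fingers then stand beside the hook arm and the wheel hangs level when let go. The mirrored place (-y) is as good.
- rack: Fixed drying rack: white drip tray 105 x 245 mm with two steel cross bars that carry the rim and four steel wire uprights, 126 mm high, 94 mm either side of the middle, that keep the wheel upright with 1.5 mm play either side. Origin on the worktop under the middle; y runs along the slot (the plane of the wheel), x across it. The wheel's centre stands 123 mm above the origin.
- stand: Fixed hook stand: grey foot, telescopic post and on top a dark steel J-hook, 12 mm wide (6 either side of y = 0), its arm level and pointing along the stand's -x. Origin on the worktop on the post's axis, z up. The arm's top lies 235 to 275 mm above the worktop: this differs each time, is NOT in this pose and must be felt for or seen. The arm is 8 mm deep. The post holds under the job's loads.
- landing_foot (a point): Point on the worktop below the middle of the arm's landing place, 77 mm from the post's axis along the stand's -x. By distance from the axis: upturned nose 103 to 90 mm, 9 mm higher than the arm; free flat landing 90 to 65 mm; orange catch rising out of the arm from 65 to its end at 42 mm (8 mm above the arm). From above, the rim can come down between nose and hood (56 mm).
- seat_foot (a point): Point on the worktop below the seat of the rim, 31 mm from the post's axis along -x: seat from 41 to the back stop at 19 mm from the axis, under a hood (19 to 56 mm; underside 17.5 mm, top at most 30 mm above the arm; nothing is higher). Rim home: wheel centre 26 to 33 mm from the axis, 92 mm below the arm's top. Sliding over the catch takes 5 to 10 N; never press wheel on hook with over 20 N.
- catch (a joint): Spring catch of the hook: 0 = fully up (closed), about 0.27 rad = pressed down flush with the arm by a rim sliding over it; its own spring lifts it (about 3.3 N at its end when up, 5 N when flush).
- saline: Bystander: clear saline bottle with blue cap, 64 mm diameter, 165 mm high; origin at its foot. Leave it alone.
- stain: Bystander: dark blue stain bottle with white cap, 60 mm diameter, 145 mm high; origin at its foot. Leave it alone.
- buds: Bystander: round jar of blue cotton buds, 77 mm diameter, 80 mm high; origin at its foot. Leave it alone.

How it is judged:
By the outcome, as a careful person would: the job done as asked, in the order asked, and still so for the second after the job is handed in, with the robot touching nothing.
It also fails if it takes over 72 s, if anything falls off the work surface, if the arm or the gripper's body presses on something with over 40 N, if the wrist force passes 120 N, or if a joint passes its speed limit or range.

## Robot

A 7-joint arm with a two-finger parallel gripper is mounted at the origin on a cart in front of the work surface, level with it; the furniture and walls round the work are solid. World frame = base frame: x ahead of the robot, y to its left, z up, the work surface at z = 0. Lengths are in m, angles in rad, forces in N, time in s.
With the tool pointing down it reaches from about 0.425 to 0.925 m from the base axis. Payload 6.8 kg.
Tool frame: the origin (TCP) lies at the centre of the arm's flange, where the gripper is bolted on; the fingertips stand 173 mm ahead of it and the grasp point (between the pads) lies 155 mm ahead of it; y points along the fingers, z is the direction in which the jaws open and shut, and the axes are right-handed (so a half turn about y gives the same grasp; the last joint's range is limited). The gripper opens to 85 mm and grips with 20 to 120 N. Pads are 22 mm wide; open, the fingers measure 114 mm over their backs; the gripper's body (76 mm by 85 mm) begins 54 mm behind the grasp point. The pads swing forward as they close: fully open they stand 13 mm farther back than shut.
Start: joints at [1.068, 0.477, 0.022, 1.555, -0.011, 1.109, -0.083], TCP at [0.26, -0.623, 0.405] pointing down, gripper open.
Joint ranges: [-2.96, 2.96], [-0.34, 2.1], [-1.41, 1.46], [0.24, 2.44], [-1.37, 4.51], [0.17, 1.92], [-2.96, 2.96]. Speed limits (rad/s): [2.39, 2.39, 3.14, 3.14, 3.14, 3.14, 3.14].

## Interface

Orientations are given as a unit quaternion [x, y, z, w].
In Python, from workcell import state, optics, close_job gives the robot as it stands. The module is installed in compiled form; this text tells all that it offers.
- The arm moves only by the shell command python3 -m jog 'ROWS' [OPENING]. ROWS is a JSON object of lists of equal length, an entry for each row: "travel": the shift along the tool's x, y, z normalised to -1 to 1, where 1 is 0.2 m, a list of three; "rot": the turn, a rotation vector about the tool's x, y, z normalised to -1 to 1, where 1 is 1.5 rad, a list of three. In form: {"travel": [[x, y, z], ...], "rot": [[wx, wy, wz], ...]}. A call has 1 to 10 rows; each row is the pose to reach, as a shift and turn from the pose commanded when the call began, along the tool's axes at that moment; what a row does not reach only later rows make up. A row lasts 1/12 s, in which the tool goes at most 41.7 mm and 7.16 degrees, less where a joint would pass 70% of its speed; a pose out of reach is approached as far as the arm can. A call with a number of a shift or a turn outside -1 to 1 is refused whole. A call with a gripper value outside its range is refused whole. OPENING is the opening, from 0 (shut) to 1 (fully open), set as the call begins (- or left out, the last holds). The fingers move at their own pace and stop on an object; the grip force is fixed at half the most. Time passes only in rows, so rows that repeat a pose let the fingers close. It gives the time, the measured TCP pose, the force and the opening at its end, in the units of the state.
- state(): the state, without advancing time (a new reading comes with each control period).
- optics.get_image(name): name is "side" or "top" or "wrist"; returns the picture (420x560x3 uint8, blue, green, red); there is no depth.
- optics.calibration(name): a dict with "fx", "fy", "cx", "cy" (pixels), "world_to_cam" (4x4, takes a point from world to camera coordinates); the wrist camera has in their place "tool_from_camera" (4x4, takes a point from camera to tool coordinates, whose origin is the TCP and whose axes are the tool frame's). Camera axes: x right, y down, z forward; pixel columns grow to the right and rows downward; lengths in m; the calibration is good to about 2 mm. A picture is of the moment at which its call begins: read the wrist's pose just before it. calibration takes no time and is no camera call.
- close_job(): hands the job in, once; it reports no verdict.
The state is a dict: "time_s": time; "qpos": joint angles; "qd": joint speeds; "effort": joint torques, N m; "position": TCP position; "eef_rot": TCP orientation; "force": force on the tool from outside, world axes, zero at the start; "wrist_torque": the same for the moment, N m; "grip_width": finger opening in m.
Only numpy, scipy, OpenCV 4.12 (cv2) and the standard library are available. Lean on these libraries where they do the work, as an engineer would, in place of code of your own. Each camera call takes 0.05 s, during which the arm holds its last target.

## Working session

There is one attempt and no reset: what is moved stays moved. The work goes in short steps, Python scripts to look and compute and a shell command to move; the robot and the scene stay as the last step left them, time stands still between calls to the robot, and variables do not carry over. Pictures are saved under pics/ and viewed, and the job is handed in when it is done.

```bash
mkdir -p pics
cat > h.py <<'E'
import numpy as np, cv2
from workcell import state, optics
from scipy.spatial.transform import Rotation as R
def grab(n,f):
    im=optics.get_image(n); cv2.imwrite('pics/'+f,im); return im
def ray(n,u,v,st=None):
    c=optics.calibration(n)
    d=np.array([(u-c['cx'])/c['fx'],(v-c['cy'])/c['fy'],1.])
    if n=='wrist':
        T=np.array(c['tool_from_camera']); st=st or state()
        Rw=R.from_quat(st['eef_rot']).as_matrix()
        return Rw@T[:3,3]+np.array(st['position']), Rw@T[:3,:3]@d
    M=np.array(c['world_to_cam']); Rc=M[:3,:3]
    return -Rc.T@M[:3,3], Rc.T@d
def plane(n,u,v,z,st=None):
    o,d=ray(n,u,v,st); return o+d*(z-o[2])/d[2]
def tri(a,b):
    A=[];B=[]
    for o,d in (a,b):
        d=d/np.linalg.norm(d); P=np.eye(3)-np.outer(d,d); A.append(P);B.append(P@o)
    x=np.linalg.solve(sum(A),sum(B)); return x
def proj(n,p):
    c=optics.calibration(n);M=np.array(c['world_to_cam']);q=M[:3,:3]@p+M[:3,3]
    return c['fx']*q[0]/q[2]+c['cx'],c['fy']*q[1]/q[2]+c['cy']
E
python3 - <<'E'
from h import *
s=state(); print(s)
print(R.from_quat(s['eef_rot']).as_matrix().round(3))
for n in ('side','top','wrist'):
    grab(n,n+'0.png'); c=optics.calibration(n); print(n,{k:np.round(v,3).tolist() for k,v in c.items()})
    if n!='wrist': print(ray(n,280,210))
E
```

```text
{'time_s': 0.0, 'qpos': array([ 1.06786522,  0.47779842,  0.02233031,  1.55644854, -0.01150834,
        1.10927556, -0.0831266 ]), 'qd': array([-7.88519584e-04,  9.43611794e-04, -5.06345797e-04,  7.10852683e-05,
        1.80862131e-03, -2.27122690e-04, -2.03677000e-03]), 'effort': array([-6.05722598e-04, -5.96462131e+01,  1.60788640e+00, -2.81199753e+01,
        1.25403993e-02,  9.31255810e-03, -3.09694235e-05]), 'position': array([ 0.25954974, -0.62280953,  0.40372759]), 'eef_rot': array([-0.13885573,  0.69398702, -0.69275741,  0.13852176]), 'force': array([0.84610547, 1.4683367 , 0.53864616]), 'wrist_torque': array([-0.03040595, -0.01924145, -0.00146766]), 'grip_width': 0.0855629337514054}
[[-0.923 -0.001  0.385]
 [-0.385  0.002 -0.923]
 [ 0.    -1.    -0.002]]
side {'fx': 432.004, 'fy': 432.004, 'cx': 281.767, 'cy': 213.02, 'world_to_cam': [[-0.97, -0.243, -0.016, 0.523], [-0.137, 0.597, -0.791, 0.211], [0.202, -0.765, -0.612, 1.493], [0.0, 0.0, 0.0, 1.0]]}
(array([0.23511556, 1.14335688, 1.08885731]), array([ 0.20644538, -0.7679427 , -0.60639089]))
top {'fx': 450.829, 'fy': 450.829, 'cx': 282.042, 'cy': 206.296, 'world_to_cam': [[0.023, -1.0, 0.002, -0.014], [-0.995, -0.023, -0.092, 0.52], [0.092, 0.0, -0.996, 1.705], [0.0, 0.0, 0.0, 1.0]]}
(array([ 0.36114208, -0.00254449,  1.7456273 ]), array([ 0.08393332,  0.00445533, -0.99650558]))
wrist {'fx': 318.768, 'fy': 318.768, 'cx': 285.51, 'cy': 213.126, 'tool_from_camera': [[-0.001, 0.964, 0.268, -0.07], [0.0, -0.268, 0.964, 0.031], [1.0, 0.001, -0.0, 0.001], [0.0, 0.0, 0.0, 1.0]]}
```

View pics/side0.png

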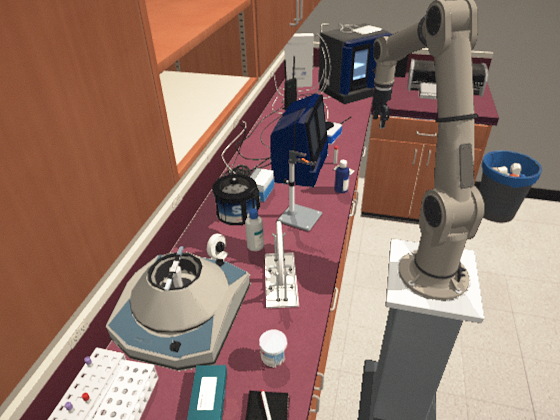

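View pics/top0.png

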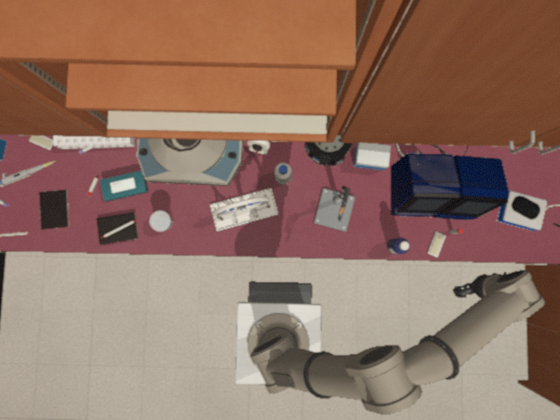

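View pics/wrist0.png

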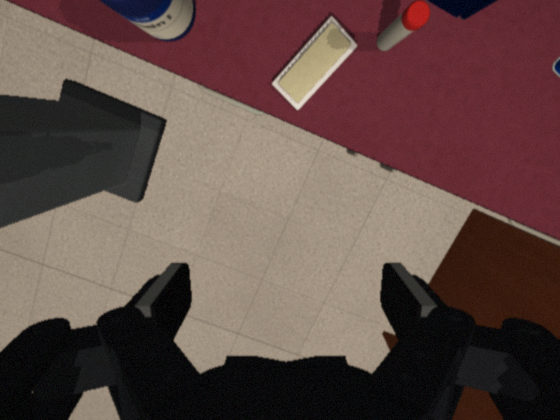

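Run:
```python
from h import *
t=cv2.imread('pics/top0.png'); s=cv2.imread('pics/side0.png')
cv2.imwrite('pics/tz.png',cv2.resize(t[165:255,200:360],None,fx=5,fy=5,interpolation=cv2.INTER_CUBIC))
cv2.imwrite('pics/sz.png',cv2.resize(s[140:320,240:360],None,fx=3.3,fy=3.3,interpolation=cv2.INTER_CUBIC))
```

```text
(no output)
```

View pics/tz.png

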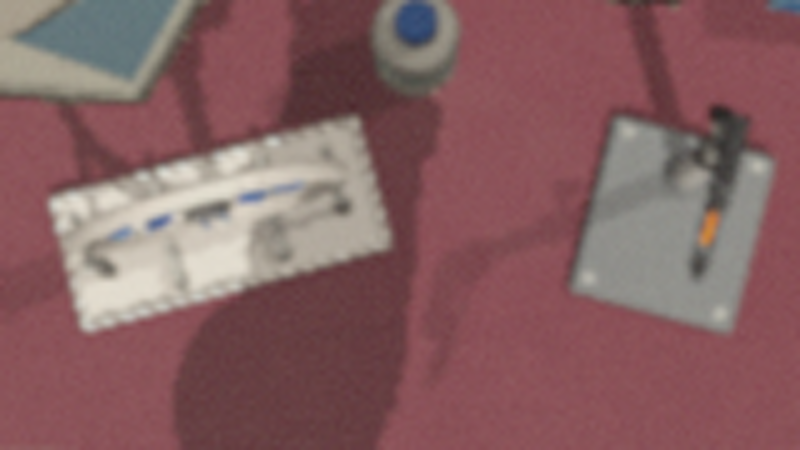

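View pics/sz.png

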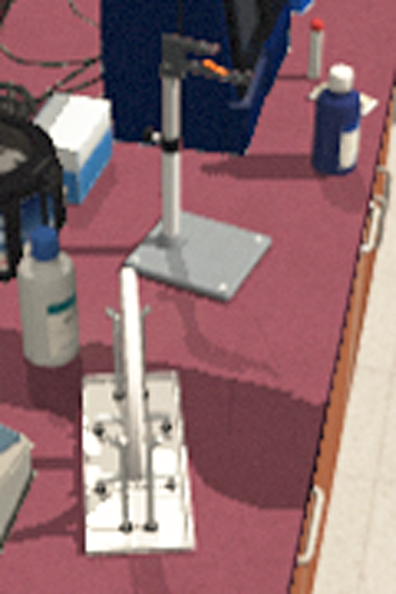

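Run:
```python
from h import *
f=lambda u,v:(200+u/5,165+v/5)
print('tray')
P=[plane('top',*f(*p),0.012) for p in [(50,200),(360,118),(392,245),(85,332)]]
print(np.round(P,4),np.mean(P,0).round(4))
P=np.array(P); print(np.linalg.norm(P[0]-P[1]),np.linalg.norm(P[1]-P[2]),np.degrees(np.arctan2(*(P[1]-P[0])[:2][::-1])))
print('foot')
P=[plane('top',*f(*p),0.01) for p in [(612,115),(772,158),(732,332),(570,290)]]
print(np.round(P,4),np.mean(P,0).round(4)); P=np.array(P)
print(np.linalg.norm(P[0]-P[1]),np.linalg.norm(P[1]-P[2]),np.degrees(np.arctan2(*(P[2]-P[1])[:2][::-1])))
print('hook nose,catch end, hood back at .255')
for p in [(697,275),(713,210),(705,245),(730,112)]: print(plane('top',*f(*p),0.255).round(4))
g=lambda u,v:(240+u/3.3,140+v/3.3)
print('post base side',plane('side',*g(172,240),0.01))
print('stain',plane('side',*g(335,168),0), 'saline',plane('side',*g(55,360),0),'buds', plane('top',160,221,0.08))
a=ray('side',*g(250,75)); b=ray('top',*f(697,275)); print('nose tri',tri(a,b))
a=ray('side',*g(205,65)); b=ray('top',*f(713,212)); print('catch high tri',tri(a,b))
```

```text
tray
[[0.5203 0.2759 0.012 ]
 [0.5897 0.0382 0.012 ]
 [0.4915 0.011  0.012 ]
 [0.4191 0.2452 0.012 ]] [0.5051 0.1426 0.012 ]
0.24766595912080674 0.10179307557707665 -73.72696623220338
foot
[[ 0.5968 -0.1573  0.01  ]
 [ 0.5661 -0.2818  0.01  ]
 [ 0.4307 -0.2521  0.01  ]
 [ 0.4601 -0.127   0.01  ]] [ 0.5134 -0.2046  0.01  ]
0.12822598039012764 0.13867662266800465 167.64647923417925
hook nose,catch end, hood back at .255
[ 0.458  -0.1933  0.255 ]
[ 0.5015 -0.2035  0.255 ]
[ 0.4781 -0.1984  0.255 ]
[ 0.5674 -0.2141  0.255 ]
post base side [ 0.5496409  -0.21616242  0.01      ]
stain [ 0.37626651 -0.42987149  0.        ] saline [0.63148285 0.01632822 0.        ] buds [0.45032497 0.44748588 0.08      ]
nose tri [ 0.4562902  -0.19099254  0.27390022]
catch high tri [ 0.5031624 -0.2001295  0.2746531]
```

```bash
cat > calc.py <<'E'
from h import *
import sys
# target tcp pose: position, azimuth of tool z (deg), tool straight down
def go(p,az):
    s=state(); M=R.from_quat(s['eef_rot']); a=np.radians(az)
    z=np.array([np.cos(a),np.sin(a),0]);y=np.array([0,0,-1.]);x=np.cross(y,z)
    T=R.from_matrix(np.c_[x,y,z])
    t=M.inv().apply(np.array(p)-s['position'])/0.2
    r=(M.inv()*T).as_rotvec()/1.5
    print('t',s['time_s'],'pos',s['position'].round(4),'F',s['force'].round(2),'w',round(s['grip_width'],4))
    print('travel',t.round(4),'rot',r.round(4),'q',s['qpos'].round(2))
if __name__=='__main__': a=list(map(float,sys.argv[1:])); go(a[:3],a[3])
E
python3 -m jog '{"travel":[[-0.1,-0.15,-0.1],[-0.2,-0.3,-0.2],[-0.35,-0.45,-0.35],[-0.5,-0.5,-0.5],[-0.65,-0.5,-0.65],[-0.8,-0.5,-0.8],[-0.9,-0.5,-0.9],[-1,-0.5,-1]],"rot":[[0,-0.06,0],[0,-0.12,0],[0,-0.18,0],[0,-0.24,0],[0,-0.3,0],[0,-0.36,0],[0,-0.42,0],[0,-0.48,0]]}' 1
python3 calc.py .516 .107 .46 16.3
```

```text
time_s: 0.82
position: [0.3687, -0.3576, 0.5049]
eef_rot: [-0.376, 0.599, -0.599, 0.377]
force: [0.1, 0.1, 1.4]
grip_width: 0.0855
t 0.8167 pos [ 0.3687 -0.3576  0.5049] F [0.15 0.14 1.36] w 0.0855
travel [-2.4128  0.2262 -0.3427] rot [-3.000e-04 -4.884e-01 -4.000e-04] q [ 0.85  0.14 -0.23  1.79  0.03  1.22  0.17]
```

```bash
python3 -m jog '{"travel":[[-0.15,0,-0.02],[-0.3,0,-0.05],[-0.5,0,-0.08],[-0.7,0,-0.1],[-0.85,0,-0.12],[-1,0,-0.15],[-1,0,-0.15]],"rot":[[0,-0.07,0],[0,-0.14,0],[0,-0.21,0],[0,-0.28,0],[0,-0.35,0],[0,-0.42,0],[0,-0.488,0]]}' 1
python3 calc.py .516 .107 .46 16.3
```

```text
time_s: 1.4
position: [0.4299, -0.1624, 0.505]
eef_rot: [-0.566, 0.422, -0.422, 0.568]
force: [-0.2, 0.5, 1.0]
grip_width: 0.0855
t 1.4 pos [ 0.4299 -0.1624  0.505 ] F [-0.15  0.48  0.96] w 0.0855
travel [-1.167   0.2277  0.7976] rot [-0.001   0.0039 -0.0009] q [ 0.66  0.05 -0.45  1.89  0.02  1.2   0.5 ]
```

```bash
python3 - <<'E'
from h import *
s=state();np.save('s1.npy',s,allow_pickle=True);grab('wrist','w1.png')
E
python3 -m jog '{"travel":[[-0.1,0,0.08],[-0.25,0,0.18],[-0.4,0,0.28],[-0.6,0,0.42],[-0.8,0.05,0.58],[-0.95,0.1,0.7],[-1,0.2,0.8],[-1,0.23,0.8]],"rot":[[0,0,0],[0,0,0],[0,0,0],[0,0,0],[0,0,0],[0,0,0],[0,0,0],[0,0,0]]}' 1
python3 -m jog '{"travel":[[-0.1,0,0],[-0.167,0,0],[-0.167,0,0],[-0.167,0,0]],"rot":[[0,0,0],[0,0,0],[0,0,0],[0,0,0]]}' 1
python3 - <<'E'
from h import *
s=state();np.save('s2.npy',s,allow_pickle=True);grab('wrist','w2.png');print(s['position'],s['force'])
E
```

```text
time_s: 2.12
position: [0.5293, 0.0722, 0.4561]
eef_rot: [-0.564, 0.427, -0.424, 0.566]
force: [-0.2, 0.1, 0.6]
grip_width: 0.0853
time_s: 2.45
position: [0.5189, 0.0988, 0.4585]
eef_rot: [0.564, -0.427, 0.427, -0.563]
force: [0.1, 0.5, -0.9]
grip_width: 0.0852
[0.51888632 0.09875671 0.45847524] [ 0.09462346  0.52248322 -0.93577849]
```

View pics/w1.png

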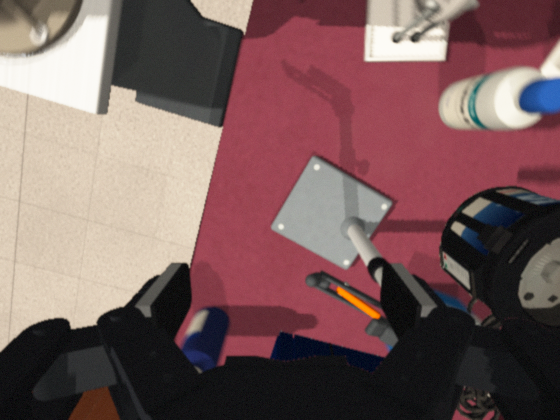

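View pics/w2.png

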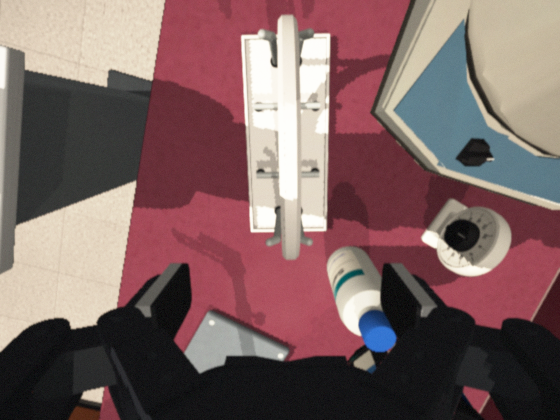

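Run:
```python
from h import *
t=cv2.imread('pics/w2.png')
cv2.imwrite('pics/w2z.png',cv2.resize(t[0:280,220:360],None,fx=3,fy=2.1,interpolation=cv2.INTER_CUBIC))
t=cv2.imread('pics/w1.png')
cv2.imwrite('pics/w1z.png',cv2.resize(t[150:360,260:420],None,fx=4,fy=2.8,interpolation=cv2.INTER_CUBIC))
cv2.imwrite('pics/w1z.png',cv2.resize(t[210:360,260:420],None,fx=4,fy=4,interpolation=cv2.INTER_CUBIC))
```

```text
(no output)
```

View pics/w2z.png

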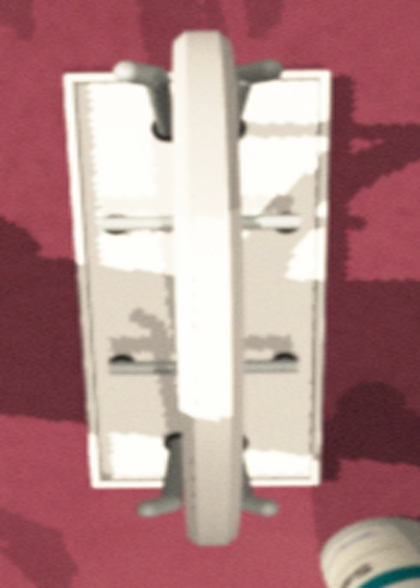

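View pics/w1z.png

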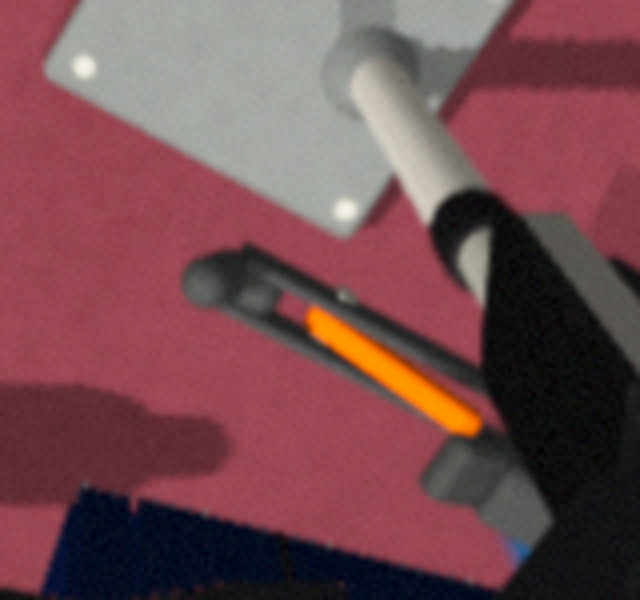

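Run:
```python
from h import *
s=np.load('s2.npy',allow_pickle=True).item()
f=lambda u,v:(220+u/3,v/2.1)
o,d1=ray('wrist',*f(205,30),s); _,d2=ray('wrist',*f(214,546),s)
print('cam',o)
a=d1/np.linalg.norm(d1);b=d2/np.linalg.norm(d2)
h=np.arccos(a@b)/2; bis=(a+b)/np.linalg.norm(a+b)
print('half',np.degrees(h),'centre',(o+bis*.105/np.sin(h)).round(4))
c=o+bis*(0.123-o[2])/bis[2]; print('centre z.123',c.round(4))
n=np.cross(a,b); n/=np.linalg.norm(n); print('wheel plane normal(with cam)',n.round(4),np.degrees(np.arctan2(n[1],n[0])))
# tray corners
C=np.array([plane('wrist',*f(*p),0.012,s) for p in [(65,73),(330,71),(320,484),(95,487)]]);print(C.round(4),C.mean(0).round(4))
print([np.linalg.norm(C[i]-C[(i+1)%4]).round(4) for i in range(4)],[np.degrees(np.arctan2(*(C[i]-C[(i+1)%4])[:2][::-1])).round(2) for i in range(4)])
# uprights tips z .126
U=np.array([plane('wrist',*f(*p),0.124,s) for p in [(125,70),(272,70),(150,508),(263,508)]]);print(U.round(4),U.mean(0).round(4))
# bright surface edges (top outer surface) where
for p,z in [((174,60),.17),((236,60),.17),((177,230),.228),((238,230),.228),((185,520),.17),((243,520),.17)]:
    print(p,plane('wrist',*f(*p),z,s).round(4))
s=np.load('s1.npy',allow_pickle=True).item()
g=lambda u,v:(260+u/4,210+v/4)
print('pos',s['position'])
for nm,p,z in [('nose',(195,285),.27),('catch near',(315,318),.266),('catch end',(470,425),.274),('hood front',(435,480),.296),('post base',(365,65),.01)]:
    print(nm,plane('wrist',*g(*p),z,s).round(4))
```

```text
cam [0.5025985  0.16377025 0.4270958 ]
half 20.160581588177877 centre [0.5119 0.1457 0.1231]
centre z.123 [0.5119 0.1457 0.123 ]
wheel plane normal(with cam) [-0.9577 -0.2876 -0.0122] -163.28484563254224
[[0.4256 0.247  0.012 ]
 [0.5247 0.2761 0.012 ]
 [0.5949 0.0442 0.012 ]
 [0.4964 0.0142 0.012 ]] [0.5104 0.1454 0.012 ]
[np.float64(0.1033), np.float64(0.2423), np.float64(0.103), np.float64(0.2434)] [np.float64(-163.66), np.float64(106.85), np.float64(16.95), np.float64(-73.09)]
[[0.4625 0.2303 0.124 ]
 [0.5028 0.2416 0.124 ]
 [0.5186 0.0492 0.124 ]
 [0.5552 0.0596 0.124 ]] [0.5098 0.1452 0.124 ]
(174, 60) [0.4792 0.2264 0.17  ]
(236, 60) [0.4935 0.2304 0.17  ]
(177, 230) [0.4965 0.1709 0.228 ]
(238, 230) [0.5081 0.1742 0.228 ]
(185, 520) [0.5272 0.0643 0.17  ]
(243, 520) [0.5432 0.0688 0.17  ]
pos [ 0.42992135 -0.16237012  0.50499893]
nose [ 0.4591 -0.1944  0.27  ]
catch near [ 0.4829 -0.1963  0.266 ]
catch end [ 0.5137 -0.2047  0.274 ]
hood front [ 0.5008 -0.2039  0.296 ]
post base [ 0.5523 -0.2112  0.01  ]
```

```bash
python3 calc.py .522 .1094 .369 16.75
```

```text
t 2.5 pos [0.5191 0.098  0.4585] F [ 0.71 -1.2   0.01] w 0.0852
travel [-0.0514  0.4477  0.0295] rot [ 0.0002 -0.0125  0.0006] q [ 0.26  0.25 -0.67  1.8   0.17  1.15 -0.19]
```

```bash
python3 -m jog '{"travel":[[-0.05,0.08,0.03],[-0.05,0.18,0.03],[-0.05,0.28,0.03],[-0.05,0.37,0.03],[-0.05,0.43,0.03],[-0.05,0.447,0.03],[-0.05,0.447,0.03]],"rot":[[0,-0.0125,0],[0,-0.0125,0],[0,-0.0125,0],[0,-0.0125,0],[0,-0.0125,0],[0,-0.0125,0],[0,-0.0125,0]]}' 1
python3 calc.py .522 .1094 .369 16.75
python3 - <<'E'
from h import *
grab('wrist','w3.png')
E
```

```text
time_s: 3.08
position: [0.522, 0.1096, 0.3687]
eef_rot: [0.568, -0.422, 0.421, -0.567]
force: [-0.4, 0.0, -0.0]
grip_width: 0.0858
t 3.0833 pos [0.522  0.1096 0.3687] F [-0.38  0.03 -0.04] w 0.0858
travel [ 0.0008 -0.0017 -0.0002] rot [0.001  0.0005 0.0001] q [ 0.21  0.36 -0.65  1.9   0.26  0.97 -0.27]
```

View pics/w3.png

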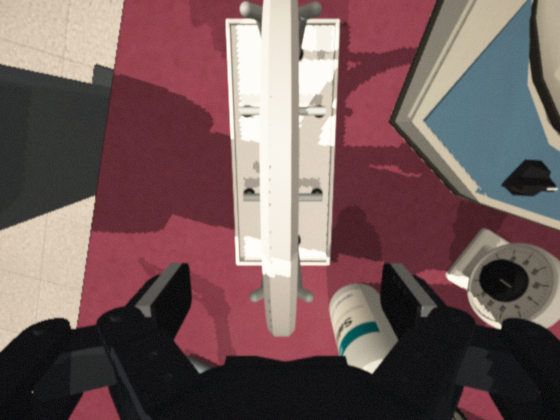

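```bash
python3 -m jog '{"travel":[[0,0,0],[0,0,0],[0,0,0],[0,0,0],[0,0,0],[0,0,0],[0,0,0],[0,0,0],[0,0,0],[0,0,0]],"rot":[[0,0,0],[0,0,0],[0,0,0],[0,0,0],[0,0,0],[0,0,0],[0,0,0],[0,0,0],[0,0,0],[0,0,0]]}' 0
python3 calc.py .522 .1094 .369 16.75
```

```text
time_s: 3.97
position: [0.5217, 0.1105, 0.3695]
eef_rot: [0.568, -0.421, 0.421, -0.568]
force: [-3.3, -1.1, 5.4]
grip_width: 0.0128
t 3.9667 pos [0.5217 0.1105 0.3695] F [-3.27 -1.1   5.44] w 0.0128
travel [ 0.0057  0.0027 -0.0002] rot [0.0005 0.0014 0.0003] q [ 0.21  0.35 -0.65  1.9   0.26  0.98 -0.27]
```

Gripped (12.8 mm). Lift gently, checking partway.

```bash
python3 -m jog '{"travel":[[0,-0.02,0],[0,-0.06,0],[0,-0.1,0],[0,-0.16,0],[0,-0.22,0],[0,-0.28,0],[0,-0.34,0],[0,-0.4,0],[0,-0.4,0]],"rot":[[0,0,0],[0,0,0],[0,0,0],[0,0,0],[0,0,0],[0,0,0],[0,0,0],[0,0,0],[0,0,0]]}' 0
python3 -m jog '{"travel":[[0,-0.06,0],[0,-0.12,0],[0,-0.18,0],[0,-0.24,0],[0,-0.28,0],[0,-0.3,0],[0,-0.3,0]],"rot":[[0,0,0],[0,0,0],[0,0,0],[0,0,0],[0,0,0],[0,0,0],[0,0,0]]}' 0
python3 calc.py .522 .1094 .369 16.75
python3 - <<'E'
from h import *
print(state()['wrist_torque'])
grab('wrist','w4.png');s=grab('side','s4.png')
cv2.imwrite('pics/s4z.png',cv2.resize(s[100:340,200:440],None,fx=2.5,fy=2.5))
E
```

```text
time_s: 4.72
position: [0.5226, 0.1112, 0.4527]
eef_rot: [-0.567, 0.42, -0.422, 0.569]
force: [1.3, 0.7, -3.1]
grip_width: 0.013
time_s: 5.3
position: [0.522, 0.1108, 0.5105]
eef_rot: [-0.568, 0.421, -0.422, 0.568]
force: [-0.5, -0.2, -4.6]
grip_width: 0.0129
t 5.3 pos [0.522  0.1108 0.5105] F [-0.48 -0.21 -4.6 ] w 0.0129
travel [ 0.0066  0.7074 -0.0035] rot [-0.0012  0.0016  0.0001] q [ 0.26  0.22 -0.68  1.72  0.15  1.25 -0.16]
[-0.13838917 -0.05761101 -0.01710387]
```

View pics/w4.png

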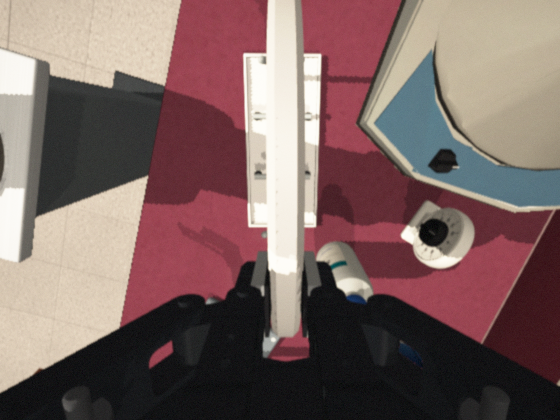

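View pics/s4z.png

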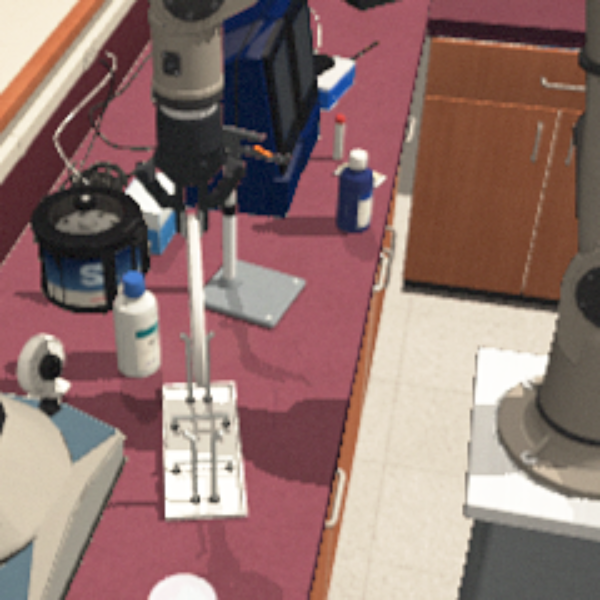

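```bash
python3 -m jog '{"travel":[[0.02,0,-0.05],[0.07,0,-0.12],[0.14,0,-0.19],[0.21,0,-0.26],[0.29,0,-0.33],[0.37,0,-0.4],[0.42,0,-0.44],[0.44,0,-0.457],[0.44,0,-0.457]],"rot":[[0,0.02,0],[0,0.06,0],[0,0.1,0],[0,0.15,0],[0,0.2,0],[0,0.25,0],[0,0.3,0],[0,0.339,0],[0,0.339,0]]}' 0
python3 calc.py .43 -.1 .51 -12.35;python3 calc.py .422 -.223 .51 -12.35
```

```text
time_s: 6.15
position: [0.4587, -0.0021, 0.5086]
eef_rot: [-0.443, 0.552, -0.552, 0.441]
force: [-0.3, 0.5, -4.5]
grip_width: 0.0127
t 6.15 pos [ 0.4587 -0.0021  0.5086] F [-0.28  0.5  -4.52] w 0.0127
travel [ 0.5093 -0.006  -0.0331] rot [ 0.0009 -0.0031  0.001 ] q [ 0.41  0.06 -0.56  1.88  0.03  1.22 -0.38]
t 6.15 pos [ 0.4587 -0.0021  0.5086] F [-0.28  0.5  -4.52] w 0.0127
travel [ 1.1182 -0.0052  0.0622] rot [ 0.0009 -0.0031  0.001 ] q [ 0.41  0.06 -0.56  1.88  0.03  1.22 -0.38]
```

```bash
python3 -m jog '{"travel":[[0.06,0,-0.01],[0.16,0,-0.02],[0.3,0,-0.03],[0.44,0,-0.03],[0.58,0,-0.03],[0.72,0,-0.03],[0.86,0,-0.03],[0.96,0,-0.03],[1,0,-0.03],[1,0,-0.03]],"rot":[[0,0,0],[0,0,0],[0,0,0],[0,0,0],[0,0,0],[0,0,0],[0,0,0],[0,0,0],[0,0,0],[0,0,0]]}' 0
python3 calc.py .422 -.223 .51 -12.35
python3 - <<'E'
from h import *
s=state();np.save('s5.npy',s,allow_pickle=True);w=grab('wrist','w5.png')
i=grab('side','s5.png')
cv2.imwrite('pics/s5z.png',cv2.resize(i[100:260,230:380],None,fx=3.7,fy=3.7,interpolation=cv2.INTER_CUBIC))
i=grab('top','t5.png')
cv2.imwrite('pics/t5z.png',cv2.resize(i[165:255,260:380],None,fx=5,fy=5,interpolation=cv2.INTER_CUBIC))
E
```

```text
time_s: 6.98
position: [0.4111, -0.1957, 0.5088]
eef_rot: [-0.443, 0.551, -0.551, 0.443]
force: [-1.1, 1.0, -3.8]
grip_width: 0.0129
t 6.9833 pos [ 0.4111 -0.1957  0.5088] F [-1.1   1.01 -3.8 ] w 0.0129
travel [ 0.1215 -0.0059  0.0827] rot [ 0.0006 -0.0004 -0.    ] q [ 0.65  0.04 -0.35  1.89  0.01  1.21  0.08]
```

View pics/w5.png

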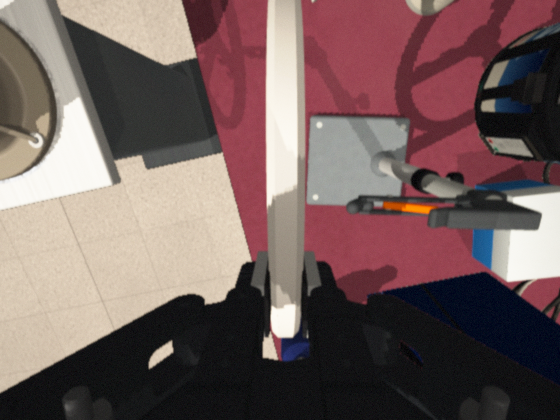

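View pics/s5z.png

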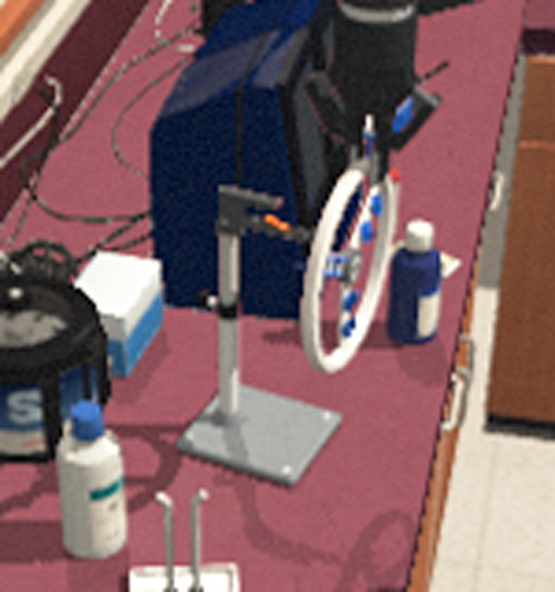

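View pics/t5z.png

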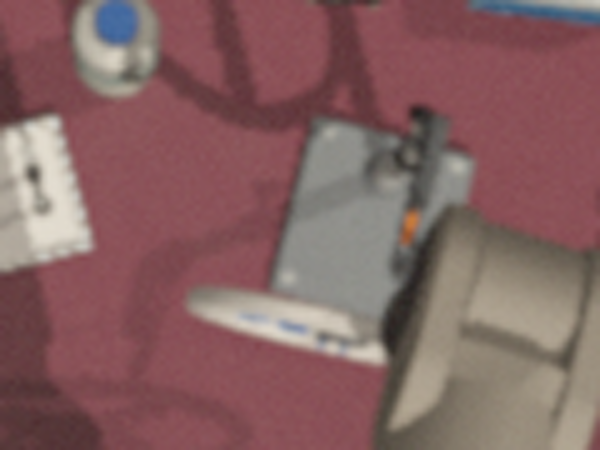

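Run:
```python
from h import *
t=cv2.imread('pics/w5.png')
cv2.imwrite('pics/w5z.png',cv2.resize(t[130:250,340:550],None,fx=3.8,fy=3.8,interpolation=cv2.INTER_CUBIC))
for f in ('w1','w5'):
    im=cv2.imread(f'pics/{f}.png'); h=cv2.cvtColor(im,cv2.COLOR_BGR2HSV)
    m=cv2.inRange(h,(5,180,150),(20,255,255)); n,l,st,c=cv2.connectedComponentsWithStats(m)
    k=1+np.argmax(st[1:,4]); cnt=np.argwhere(l==k)[:,::-1].astype(np.float32)
    r=cv2.minAreaRect(cnt); print(f,st[k],r,cv2.boxPoints(r).round(1).tolist())
```

```text
w1 [336 287  45  32 381] ((357.5384521484375, 302.6922912597656), (51.587120056152344, 7.765803337097168), 33.6900634765625) [[333.8999938964844, 291.6000061035156], [338.20001220703125, 285.20001220703125], [381.20001220703125, 313.79998779296875], [376.79998779296875, 320.20001220703125]]
w5 [383 202  53  12 384] ((408.8450012207031, 207.1280975341797), (52.05019760131836, 8.817245483398438), 5.440331935882568) [[382.5, 209.0], [383.3999938964844, 200.3000030517578], [435.20001220703125, 205.1999969482422], [434.29998779296875, 214.0]]
```

View pics/w5z.png

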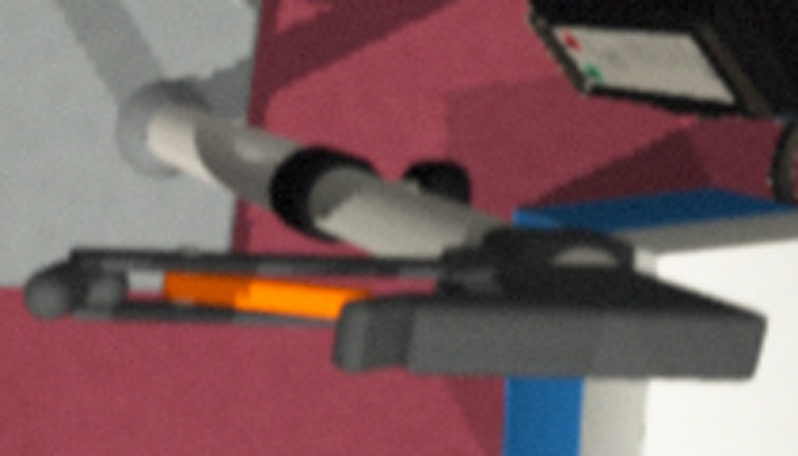

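Run:
```python
from h import *
s1=np.load('s1.npy',allow_pickle=True).item();s5=np.load('s5.npy',allow_pickle=True).item()
s=cv2.imread('pics/side0.png');cv2.imwrite('pics/sh.png',cv2.resize(s[145:175,285:320],None,fx=16,fy=16,interpolation=cv2.INTER_CUBIC))
for nm,a,b in [('nose',(311.2,279.5),(353.2,206.8)),('catchnear',(336,288.5),(383,204.5))]:
    A=ray('wrist',*a,s1);B=ray('wrist',*b,s5); print(nm,tri(A,B).round(4))
    for z in (.245,.255,.265,.275): print(z,plane('wrist',*a,z,s1).round(4)[:2],plane('wrist',*b,z,s5).round(4)[:2])
# direction from w5 at level
for z in (.255,.27):
    p=plane('wrist',340+75/3.8,130+255/3.8,z,s5);q=plane('wrist',340+440/3.8,130+268/3.8,z,s5);d=q-p;print(np.degrees(np.arctan2(d[1],d[0])))
    p=plane('wrist',340+410/3.8,130+375/3.8,z+.02,s5);q=plane('wrist',340+755/3.8,130+378/3.8,z+.02,s5);d=q-p;print('hood near lower edge',np.degrees(np.arctan2(d[1],d[0])))
```

```text
nose [ 0.4603 -0.1913  0.2704]
0.245 [ 0.466  -0.2032] [ 0.4645 -0.1987]
0.255 [ 0.4637 -0.1986] [ 0.4629 -0.1958]
0.265 [ 0.4613 -0.1939] [ 0.4614 -0.1928]
0.275 [ 0.459  -0.1892] [ 0.4598 -0.1898]
catchnear [ 0.4816 -0.1961  0.2636]
0.245 [ 0.4874 -0.2051] [ 0.4867 -0.2018]
0.255 [ 0.4841 -0.2003] [ 0.4841 -0.1987]
0.265 [ 0.4808 -0.1956] [ 0.4816 -0.1956]
0.275 [ 0.4776 -0.1909] [ 0.4791 -0.1925]
-14.411559908466634
hood near lower edge -12.846224671026581
-14.411559908466621
hood near lower edge -12.846224671026523
```

View pics/sh.png

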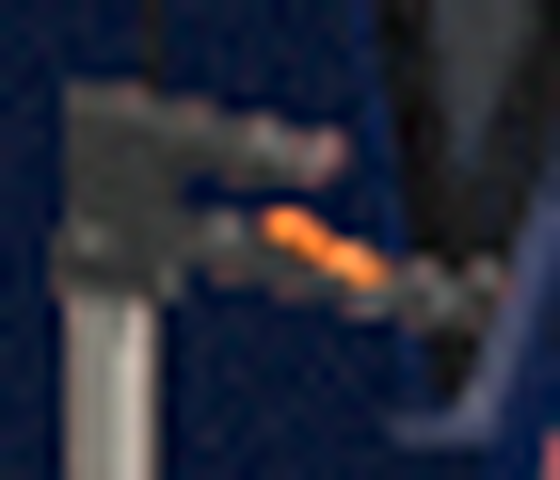

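Run:
```python
from h import *
s1=np.load('s1.npy',allow_pickle=True).item();s5=np.load('s5.npy',allow_pickle=True).item()
for nm,a,b,c in [('nose',(311.2,279.5),(353.2,206.8),(315.5,162.5)),('catchnear',(336,288.5),(383,204.5),(308.9,162.2)),('catchend',(378.5,316.5),None,(302.8,158.0))]:
    C=ray('side',*c); print(nm,'w1+side',tri(ray('wrist',*a,s1),C).round(4), b and 'w5+side',b and tri(ray('wrist',*b,s5),C).round(4))
```

```text
nose w1+side [ 0.4575 -0.1885  0.2765] w5+side [ 0.4581 -0.1897  0.2756]
catchnear w1+side [ 0.4801 -0.1928  0.2713] w5+side [ 0.4808 -0.1937  0.271 ]
catchend w1+side [ 0.5066 -0.197   0.285 ] None None
```

Run:
```python
from h import *
s5=np.load('s5.npy',allow_pickle=True).item()
f=lambda u,v:(340+u/3.8,130+v/3.8)
for az in(-12.5,):
  x=np.array([np.cos(np.radians(az)),np.sin(np.radians(az)),0])
  for nm,p,dz,l in [('p65',(245,292),0,.065),('nose end',(25,292),.004,.103),('p90',(122,290),.0,.09),('hoodfront top',(350,303),.03,.056),('hood left mid',(335,340),.0235,.056),('arm left edge',(75,255),0,.1),('arm L',(440,268),0,0.03)]:
    for A in (.262,.27):
      q=plane('wrist',*f(*p),A+dz,s5); print(nm,A,q.round(4),'axis',(q+x*l)[:2].round(4))
```

```text
p65 0.262 [ 0.4968 -0.2014  0.262 ] axis [ 0.5602 -0.2154]
p65 0.27 [ 0.4942 -0.1987  0.27  ] axis [ 0.5577 -0.2128]
nose end 0.262 [ 0.4568 -0.1916  0.266 ] axis [ 0.5573 -0.2139]
nose end 0.27 [ 0.4557 -0.1892  0.274 ] axis [ 0.5562 -0.2115]
p90 0.262 [ 0.4748 -0.1962  0.262 ] axis [ 0.5626 -0.2157]
p90 0.27 [ 0.473  -0.1937  0.27  ] axis [ 0.5609 -0.2132]
hoodfront top 0.262 [ 0.5032 -0.1967  0.292 ] axis [ 0.5578 -0.2089]
hoodfront top 0.27 [ 0.4999 -0.1938  0.3   ] axis [ 0.5546 -0.206 ]
hood left mid 0.262 [ 0.5028 -0.2049  0.2855] axis [ 0.5575 -0.217 ]
hood left mid 0.27 [ 0.4997 -0.2018  0.2935] axis [ 0.5543 -0.2139]
arm left edge 0.262 [ 0.4673 -0.1878  0.262 ] axis [ 0.565  -0.2095]
arm left edge 0.27 [ 0.4659 -0.1857  0.27  ] axis [ 0.5635 -0.2073]
arm L 0.262 [ 0.532  -0.2044  0.262 ] axis [ 0.5613 -0.2109]
arm L 0.27 [ 0.5282 -0.2017  0.27  ] axis [ 0.5575 -0.2082]
```

```bash
python3 calc.py .4229 -.2222 .4415 -12.5
```

```text
t 7.1333 pos [ 0.4122 -0.1926  0.5092] F [-0.69 -0.51 -3.73] w 0.0126
travel [0.1339 0.3383 0.0835] rot [ 0.0001  0.0048 -0.0006] q [ 0.65  0.04 -0.36  1.89  0.01  1.21  0.08]
```

```bash
python3 -m jog '{"travel":[[0.03,0.03,0.01],[0.07,0.08,0.03],[0.1,0.14,0.05],[0.13,0.2,0.07],[0.13,0.26,0.08],[0.13,0.31,0.08],[0.13,0.335,0.08],[0.13,0.335,0.08],[0.13,0.335,0.08]],"rot":[[0,0.004,0],[0,0.004,0],[0,0.004,0],[0,0.004,0],[0,0.004,0],[0,0.004,0],[0,0.004,0],[0,0.004,0],[0,0.004,0]]}' 0
python3 calc.py .4229 -.2222 .4415 -12.5
python3 - <<'E'
from h import *
s=state();np.save('s6.npy',s,allow_pickle=True);w=grab('wrist','w6.png')
i=grab('side','s6.png')
cv2.imwrite('pics/s6z.png',cv2.resize(i[125:255,270:370],None,fx=4.6,fy=4.6,interpolation=cv2.INTER_CUBIC))
E
```

```text
time_s: 7.88
position: [0.4218, -0.223, 0.4422]
eef_rot: [-0.442, 0.552, -0.552, 0.442]
force: [-0.3, 0.0, -3.7]
grip_width: 0.013
t 7.8833 pos [ 0.4218 -0.223   0.4422] F [-0.26  0.05 -3.69] w 0.013
travel [-0.0048  0.0033  0.0043] rot [ 0.0003 -0.0008 -0.0001] q [ 0.66  0.13 -0.34  1.95  0.05  1.07  0.09]
```

View pics/w6.png

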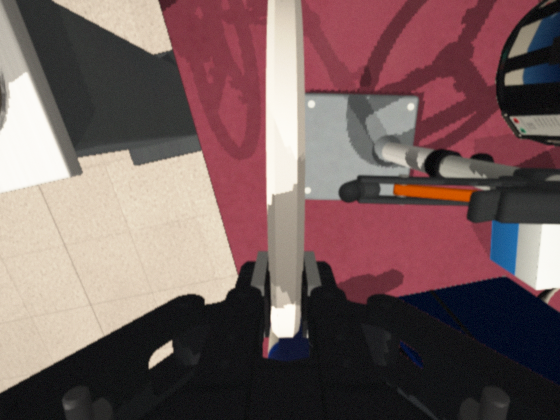

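View pics/s6z.png

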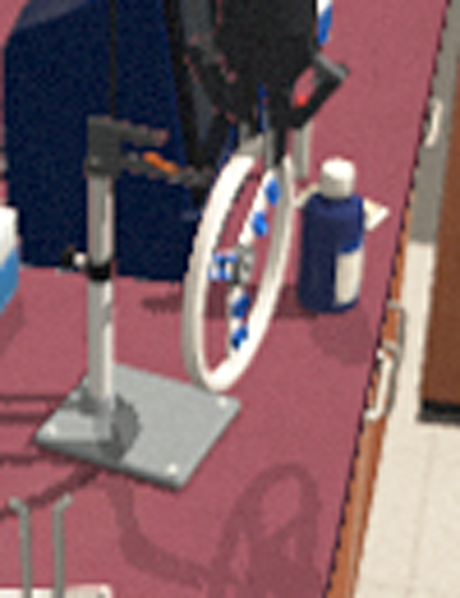

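Run:
```python
from h import *
t=cv2.imread('pics/w6.png');cv2.imwrite('pics/w6z.png',cv2.resize(t[150:260,250:450],None,fx=4,fy=4,interpolation=cv2.INTER_CUBIC))
S={k:np.load(f's{k}.npy',allow_pickle=True).item() for k in(1,5,6)}
r=[ray('wrist',311.2,279.5,S[1]),ray('wrist',353.2,206.8,S[5]),ray('wrist',350,191,S[6])]
print(tri(r[1],r[2]),tri(r[0],r[2]))
```

```text
[ 0.46066995 -0.19134763  0.26986663] [ 0.46040144 -0.19135415  0.27023471]
```

View pics/w6z.png

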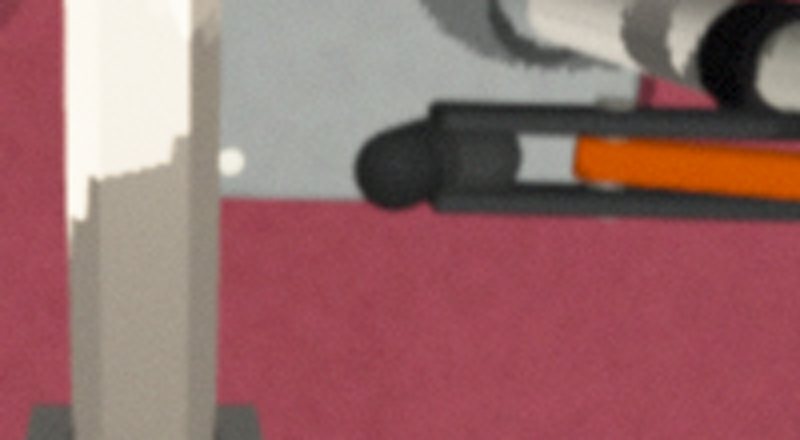

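```bash
python3 -m jog '{"travel":[[0,-0.03,0],[0,-0.03,0.03],[0,-0.03,0.07],[0,-0.03,0.12],[0,-0.03,0.17],[0,-0.03,0.22],[0,-0.03,0.25],[0,-0.03,0.265],[0,-0.03,0.265]],"rot":[[0,0,0],[0,0,0],[0,0,0],[0,0,0],[0,0,0],[0,0,0],[0,0,0],[0,0,0],[0,0,0]]}' 0
python3 - <<'E'
from h import *
x=np.array([np.cos(np.radians(-12.5)),np.sin(np.radians(-12.5)),0]);y=np.array([-x[1],x[0],0]);ax=np.array([.558,-.2135,0])
s=state();np.save('s7.npy',s,allow_pickle=True);d=s['position']-ax; print(s['position'],s['force'],'from axis',d@x,'lat',d@y)
w=grab('wrist','w7.png'); i=grab('side','s7.png')
cv2.imwrite('pics/s7z.png',cv2.resize(i[125:255,270:370],None,fx=4.6,fy=4.6,interpolation=cv2.INTER_CUBIC))
E
```

```text
time_s: 8.73
position: [0.4743, -0.2347, 0.4479]
eef_rot: [-0.442, 0.552, -0.552, 0.442]
force: [-0.4, -0.5, -2.9]
grip_width: 0.0132
[ 0.47427507 -0.23471528  0.44793865] [-0.37129596 -0.47750789 -2.90545461] from axis -0.07714849085846677 lat -0.03883378844033068
```

View pics/w7.png

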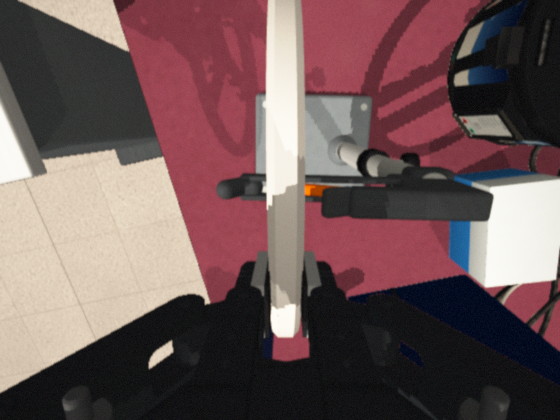

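View pics/s7z.png

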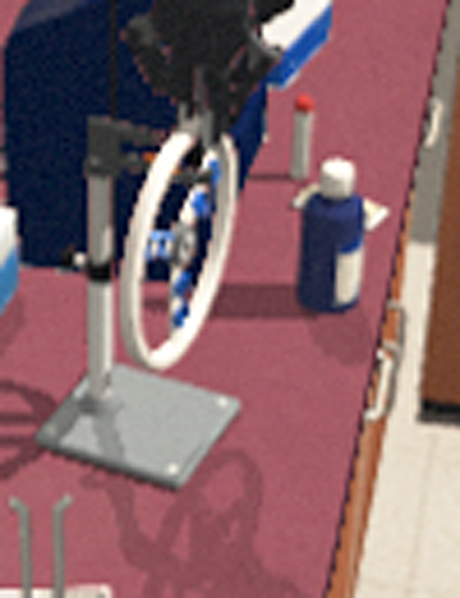

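```bash
python3 -m jog '{"travel":[[0,0.01,0],[0,0.02,0],[0,0.03,0],[0,0.04,0],[0,0.05,0],[0,0.06,0],[0,0.07,0],[0,0.08,0],[0,0.08,0]],"rot":[[0,0,0],[0,0,0],[0,0,0],[0,0,0],[0,0,0],[0,0,0],[0,0,0],[0,0,0],[0,0,0]]}' 0
for i in 1 2; do :; done
python3 -m jog '{"travel":[[0,0.005,0],[0,0.01,0],[0,0.01,0]],"rot":[[0,0,0],[0,0,0],[0,0,0]]}' 0
```

```text
time_s: 9.58
position: [0.4734, -0.2346, 0.4318]
eef_rot: [-0.442, 0.552, -0.552, 0.442]
force: [-0.2, 0.5, -4.1]
grip_width: 0.0131
time_s: 9.83
position: [0.4735, -0.2346, 0.4302]
eef_rot: [-0.442, 0.552, -0.552, 0.442]
force: [-0.3, -0.4, -3.8]
grip_width: 0.0128
```

```bash
python3 -m jog '{"travel":[[0,0.005,0],[0,0.01,0],[0,0.01,0]],"rot":[[0,0,0],[0,0,0],[0,0,0]]}' 0; python3 -m jog '{"travel":[[0,0.005,0],[0,0.01,0],[0,0.01,0]],"rot":[[0,0,0],[0,0,0],[0,0,0]]}' 0
```

```text
time_s: 10.08
position: [0.4735, -0.2346, 0.4281]
eef_rot: [-0.442, 0.552, -0.552, 0.442]
force: [-0.1, 0.6, -4.0]
grip_width: 0.0128
time_s: 10.33
position: [0.4736, -0.2347, 0.4268]
eef_rot: [0.442, -0.552, 0.552, -0.442]
force: [-1.4, -0.1, 0.6]
grip_width: 0.0129
```

```bash
python3 -m jog '{"travel":[[0,0.003,0],[0,0.005,0],[0,0.005,0]],"rot":[[0,0,0],[0,0,0],[0,0,0]]}' 0
python3 - <<'E'
from h import *
s=state();np.save('s8.npy',s,allow_pickle=True);print(s['position'],s['force'],s['wrist_torque'])
w=grab('wrist','w8.png'); i=grab('side','s8.png')
cv2.imwrite('pics/s8z.png',cv2.resize(i[140:190,280:340],None,fx=11,fy=11,interpolation=cv2.INTER_CUBIC))
cv2.imwrite('pics/w8z.png',cv2.resize(w[130:260,200:360],None,fx=4.5,fy=4.5,interpolation=cv2.INTER_CUBIC))
E
```

```text
time_s: 10.58
position: [0.4737, -0.2346, 0.4264]
eef_rot: [0.442, -0.551, 0.552, -0.442]
force: [-3.8, 0.6, 6.2]
grip_width: 0.0127
[ 0.47365366 -0.2346259   0.42640836] [-3.8070653   0.64870787  6.16539802] [0.39803948 0.67780405 0.17215809]
```

View pics/w8z.png

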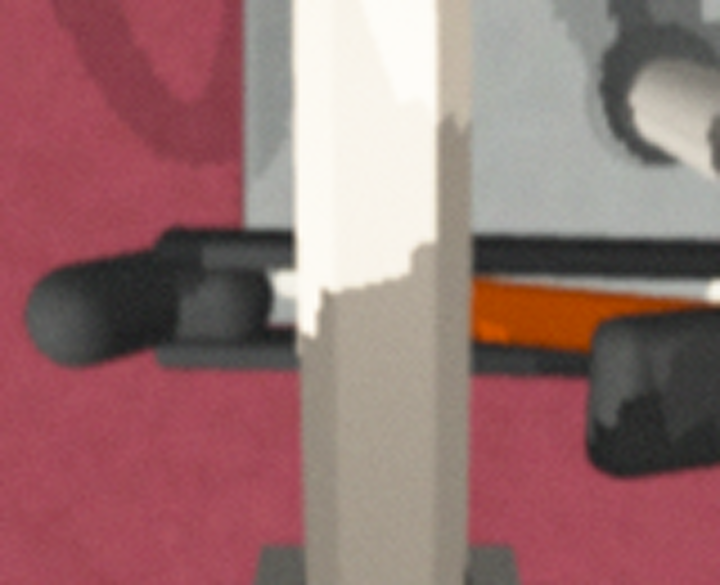

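View pics/s8z.png

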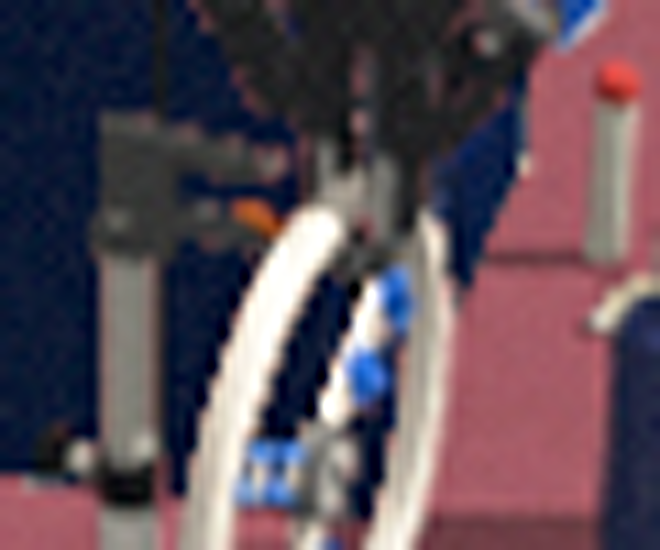

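```bash
python3 -m jog '{"travel":[[0,-0.002,0],[0,-0.002,0.005],[0,-0.002,0.01],[0,-0.002,0.015],[0,-0.002,0.02],[0,-0.002,0.02]],"rot":[[0,0,0],[0,0,0],[0,0,0],[0,0,0],[0,0,0],[0,0,0]]}' 0
```

```text
time_s: 11.18
position: [0.4765, -0.2353, 0.4263]
eef_rot: [-0.443, 0.553, -0.551, 0.441]
force: [-10.3, 2.0, 9.6]
grip_width: 0.0128
```

```bash
python3 -m jog '{"travel":[[0,-0.003,0],[0,-0.004,0],[0,-0.004,0]],"rot":[[0,0,0],[0,0,0],[0,0,0]]}' 0; python3 -c "
from h import *
s=state();print(s['force'],s['wrist_torque'],R.from_quat(s['eef_rot']).as_matrix().round(4))"
```

```text
time_s: 11.43
position: [0.4764, -0.2353, 0.4265]
eef_rot: [-0.443, 0.553, -0.551, 0.441]
force: [-7.4, 1.8, 6.0]
grip_width: 0.0128
[-7.35560413  1.83197377  6.01943954] [0.54655868 1.52565461 0.34987187] [[-2.178e-01 -3.500e-03  9.760e-01]
 [-9.760e-01  5.000e-04 -2.178e-01]
 [ 2.000e-04 -1.000e+00 -3.500e-03]]
```

```bash
python3 -m jog '{"travel":[[0,-0.002,0.005],[0,-0.003,0.01],[0,-0.004,0.015],[0,-0.005,0.02],[0,-0.005,0.02]],"rot":[[0,0,0],[0,0,0],[0,0,0],[0,0,0],[0,0,0]]}' 0
```

```text
time_s: 11.85
position: [0.4806, -0.2363, 0.4272]
eef_rot: [-0.443, 0.553, -0.551, 0.442]
force: [-6.0, 0.7, 2.7]
grip_width: 0.013
```

```bash
python3 -m jog '{"travel":[[0,0,0.005],[0,-0.001,0.01],[0,-0.001,0.015],[0,-0.002,0.02],[0,-0.002,0.02]],"rot":[[0,0,0],[0,0,0],[0,0,0],[0,0,0],[0,0,0]]}' 0
```

```text
time_s: 12.27
position: [0.4848, -0.2372, 0.4276]
eef_rot: [-0.443, 0.552, -0.551, 0.442]
force: [-3.6, 1.8, 1.1]
grip_width: 0.0133
```

```bash
python3 -c "
from h import *
s=state();print(s['force'],s['wrist_torque'],s['position'])
w=grab('wrist','w9.png');i=grab('side','s9.png')
cv2.imwrite('pics/j9.png',np.hstack([cv2.resize(i[140:190,280:330],(400,400),interpolation=cv2.INTER_CUBIC),cv2.resize(w[130:260,200:330],(400,400),interpolation=cv2.INTER_CUBIC)]))"
```

```text
[-3.55886678  1.79886816  1.12590242] [0.25741724 0.85642455 0.15757342] [ 0.48482557 -0.23722467  0.42758657]
```

View pics/j9.png

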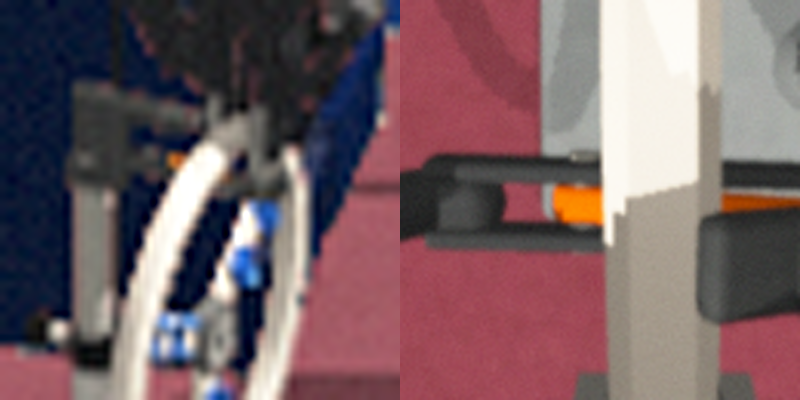

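```bash
python3 -m jog '{"travel":[[0,0,0.005],[0,0,0.01],[0,0,0.015],[0,0,0.02],[0,0,0.02]],"rot":[[0,0,0],[0,0,0],[0,0,0],[0,0,0],[0,0,0]]}' 0
```

```text
time_s: 12.78
position: [0.4894, -0.2382, 0.4279]
eef_rot: [0.442, -0.552, 0.552, -0.442]
force: [-3.3, 1.2, 1.2]
grip_width: 0.0132
```

```bash
python3 -m jog '{"travel":[[0,0,0.005],[0,0,0.01],[0,0,0.015],[0,0,0.02],[0,0,0.025],[0,0,0.03],[0,0,0.03]],"rot":[[0,0,0],[0,0,0],[0,0,0],[0,0,0],[0,0,0],[0,0,0],[0,0,0]]}' 0
```

```text
time_s: 13.37
position: [0.4953, -0.2395, 0.428]
eef_rot: [0.442, -0.552, 0.552, -0.442]
force: [-2.7, 0.7, -0.2]
grip_width: 0.0129
```

```bash
python3 -m jog '{"travel":[[0,0,0.005],[0,0,0.01],[0,0,0.015],[0,0,0.02],[0,0,0.025],[0,0,0.03],[0,0,0.03]],"rot":[[0,0,0],[0,0,0],[0,0,0],[0,0,0],[0,0,0],[0,0,0],[0,0,0]]}' 0
```

```text
time_s: 13.95
position: [0.5012, -0.2408, 0.428]
eef_rot: [0.442, -0.552, 0.552, -0.442]
force: [-0.8, 0.2, 0.6]
grip_width: 0.013
```

```bash
python3 -m jog '{"travel":[[0,0,0.01],[0,0,0.02],[0,0,0.03],[0,0,0.04],[0,0,0.05],[0,0,0.06],[0,0,0.06]],"rot":[[0,0,0],[0,0,0],[0,0,0],[0,0,0],[0,0,0],[0,0,0],[0,0,0]]}' 0;python3 -c "
from h import *
s=state();print(s['force'],s['wrist_torque'],s['position'])
w=grab('wrist','w10.png');i=grab('side','s10.png')
cv2.imwrite('pics/j10.png',np.hstack([cv2.resize(i[140:190,280:330],(400,400),interpolation=cv2.INTER_CUBIC),cv2.resize(w[130:260,200:330],(400,400),interpolation=cv2.INTER_CUBIC)]))"
```

```text
time_s: 14.53
position: [0.513, -0.2435, 0.4275]
eef_rot: [0.442, -0.552, 0.552, -0.442]
force: [1.1, -0.2, -4.2]
grip_width: 0.0127
[ 1.07763714 -0.23054641 -4.21751043] [-0.0668823   0.01241681 -0.02324725] [ 0.51302478 -0.24345963  0.42745516]
```

View pics/j10.png

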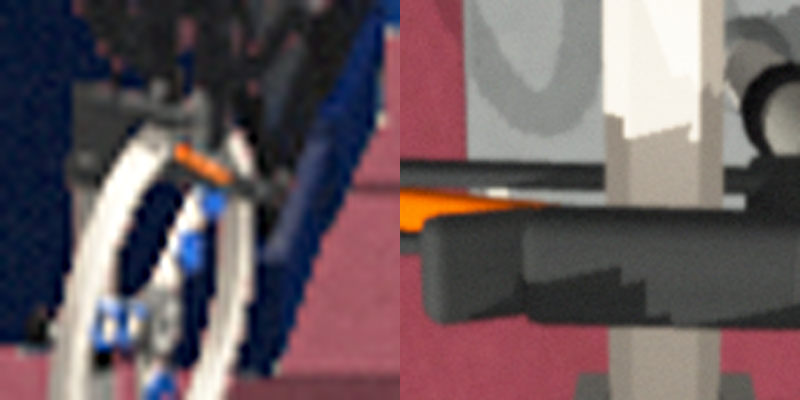

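```bash
python3 -m jog '{"travel":[[0,0,0.005],[0,0,0.01],[0,0,0.015],[0,0,0.02],[0,0,0.02]],"rot":[[0,0,0],[0,0,0],[0,0,0],[0,0,0],[0,0,0]]}' 0;python3 -m jog '{"travel":[[0,0.002,0],[0,0.004,0],[0,0.004,0]],"rot":[[0,0,0],[0,0,0],[0,0,0]]}' 0
```

```text
time_s: 15.05
position: [0.5167, -0.2443, 0.4279]
eef_rot: [0.442, -0.552, 0.552, -0.442]
force: [-0.0, -0.8, -3.8]
grip_width: 0.0127
time_s: 15.3
position: [0.5164, -0.2442, 0.4271]
eef_rot: [0.442, -0.552, 0.552, -0.442]
force: [-0.1, 0.6, -3.1]
grip_width: 0.013
```

```bash
python3 -m jog '{"travel":[[0,0.001,0],[0,0.003,0],[0,0.003,0]],"rot":[[0,0,0],[0,0,0],[0,0,0]]}' 0; python3 -c "
from h import *
s=state();np.save('s11.npy',s,allow_pickle=True);print(s['force'],s['wrist_torque'],s['position'])
w=grab('wrist','w11.png');i=grab('side','s11.png')
cv2.imwrite('pics/j11.png',np.hstack([cv2.resize(i[140:190,280:330],(400,400),interpolation=cv2.INTER_CUBIC),cv2.resize(w[130:260,200:330],(400,400),interpolation=cv2.INTER_CUBIC)]))"
```

```text
time_s: 15.55
position: [0.5165, -0.2442, 0.4269]
eef_rot: [0.442, -0.552, 0.552, -0.442]
force: [-1.0, 0.5, -0.0]
grip_width: 0.0131
[-1.02597396  0.49857196 -0.03680426] [0.0499383 0.2519505 0.0791117] [ 0.51647087 -0.24421891  0.42687838]
```

View pics/j11.png

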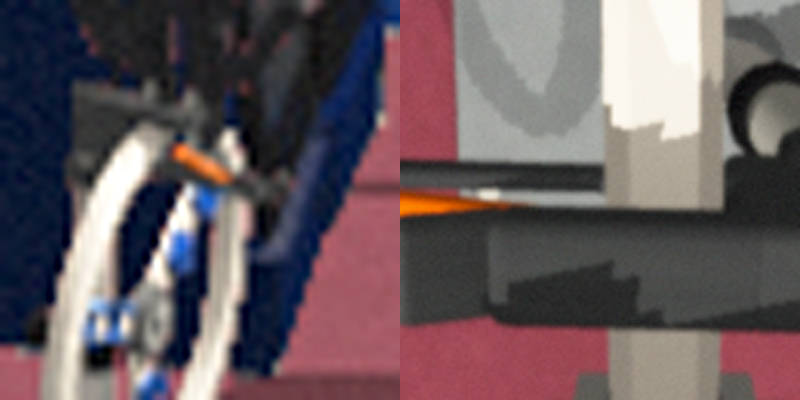

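View pics/w11.png

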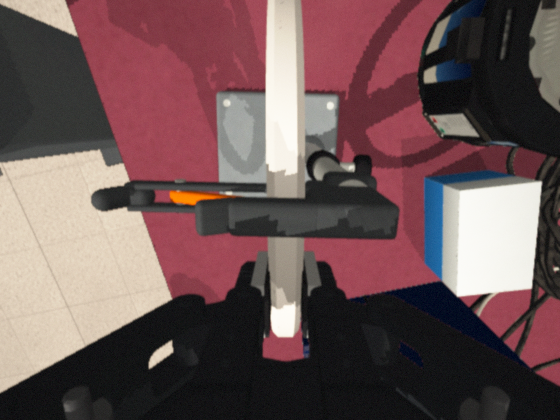

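Run:
```python
from h import *
s=np.load('s11.npy',allow_pickle=True).item()
M=R.from_quat(s['eef_rot']).as_matrix()
for z in (.272,.277,.281):
    print(z,(M.T@(plane('wrist',92,199,z,s)-s['position']))[2], 'hood front',(M.T@(plane('wrist',197,217,z+.016,s)-s['position']))[2],'hood/back',(M.T@(plane('wrist',396,217,z+.025,s)-s['position']))[2])
i=cv2.imread('pics/s11.png');cv2.imwrite('pics/s11z.png',cv2.resize(i[145:175,283:323],None,fx=16,fy=16,interpolation=cv2.INTER_CUBIC))
```

```text
0.272 -0.07472652641707259 hood front -0.02894463278736227 hood/back 0.03771078821851504
0.277 -0.07161575836985196 hood front -0.02749977663702178 hood/back 0.03590516091076485
0.281 -0.06912714393207543 hood front -0.026343891716749366 hood/back 0.034460659064564775
```

View pics/s11z.png

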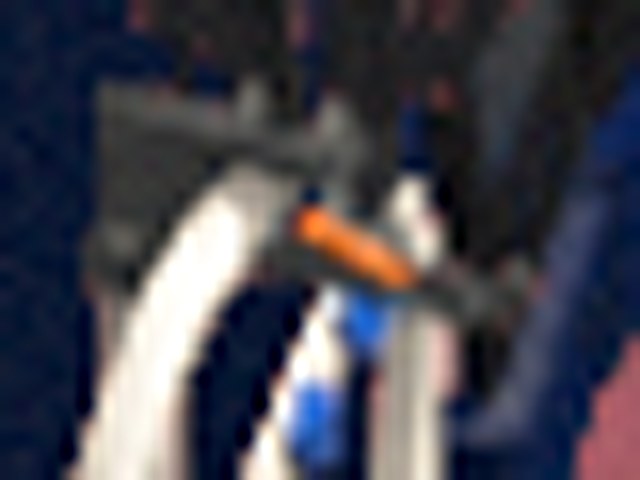

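```bash
python3 -m jog '{"travel":[[0,0,0],[0,0,0],[0,0,0],[0,0,0],[0,0,0],[0,0,0]],"rot":[[0,0,0],[0,0,0],[0,0,0],[0,0,0],[0,0,0],[0,0,0]]}' 0.5;python3 -c "
from h import *
s=state();np.save('s12.npy',s,allow_pickle=True);print(s['force'],s['wrist_torque'],s['position'])
w=grab('wrist','w12.png');i=grab('side','s12.png')
cv2.imwrite('pics/s12z.png',cv2.resize(i[125:255,270:370],None,fx=4.6,fy=4.6,interpolation=cv2.INTER_CUBIC))"
```

```text
time_s: 16.15
position: [0.5165, -0.2442, 0.4266]
eef_rot: [0.442, -0.552, 0.552, -0.442]
force: [-0.4, -0.4, 0.2]
grip_width: 0.0429
[-0.40906484 -0.35096318  0.16730095] [-0.04240256 -0.04455389  0.00087938] [ 0.51651434 -0.24423232  0.42658019]
```

View pics/w12.png

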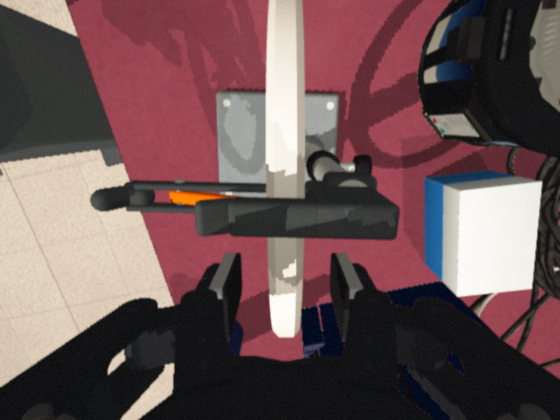

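View pics/s12z.png

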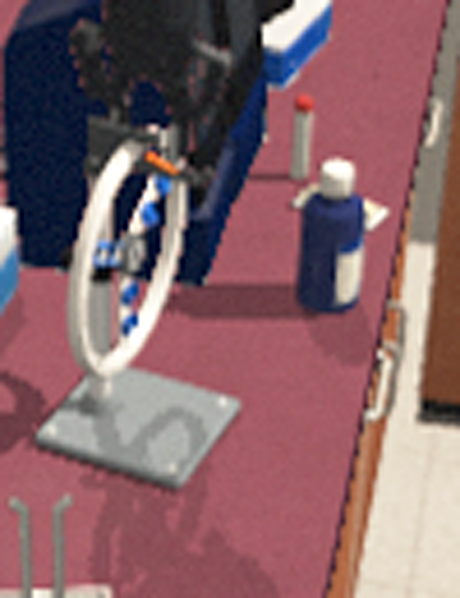

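```bash
python3 -m jog '{"travel":[[0,-0.03,0],[0,-0.08,0],[0,-0.14,0],[0,-0.22,0],[0,-0.3,0],[0,-0.4,0],[0,-0.5,0],[0,-0.58,0],[0,-0.6,0],[0,-0.6,0]],"rot":[[0,0,0],[0,0,0],[0,0,0],[0,0,0],[0,0,0],[0,0,0],[0,0,0],[0,0,0],[0,0,0],[0,0,0]]}' 0.5
python3 -m jog '{"travel":[[0,0,0],[0.03,0,-0.08],[0.06,0,-0.16],[0.1,0,-0.24],[0.15,0,-0.32],[0.2,0,-0.4],[0.25,0,-0.45],[0.25,0,-0.45],[0.25,0,-0.45],[0.25,0,-0.45]],"rot":[[0,0,0],[0,0,0],[0,0,0],[0,0,0],[0,0,0],[0,0,0],[0,0,0],[0,0,0],[0,0,0],[0,0,0]]}' 0.5
python3 -c "
from h import *
s=state();np.save('s13.npy',s,allow_pickle=True);print(s['force'],s['position'])
w=grab('wrist','w13.png');i=grab('side','s13.png');t=grab('top','t13.png')
cv2.imwrite('pics/s13z.png',cv2.resize(i[125:255,270:370],None,fx=4.6,fy=4.6,interpolation=cv2.INTER_CUBIC))
cv2.imwrite('pics/s13y.png',cv2.resize(i[145:175,283:323],None,fx=16,fy=16,interpolation=cv2.INTER_CUBIC))"
```

```text
time_s: 17.08
position: [0.5166, -0.2441, 0.5489]
eef_rot: [0.441, -0.551, 0.553, -0.443]
force: [0.2, 0.3, -1.0]
grip_width: 0.0429
time_s: 17.92
position: [0.4183, -0.2729, 0.5459]
eef_rot: [-0.442, 0.552, -0.551, 0.442]
force: [-0.2, -0.9, 0.5]
grip_width: 0.0424
[-0.24771087 -0.92577539  0.54517379] [ 0.41831877 -0.27287967  0.5458944 ]
```

View pics/w13.png

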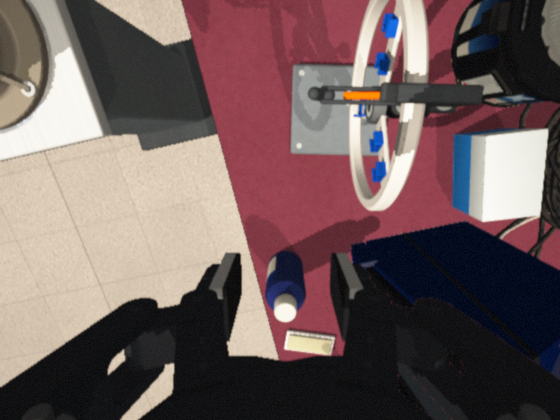

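View pics/s13z.png

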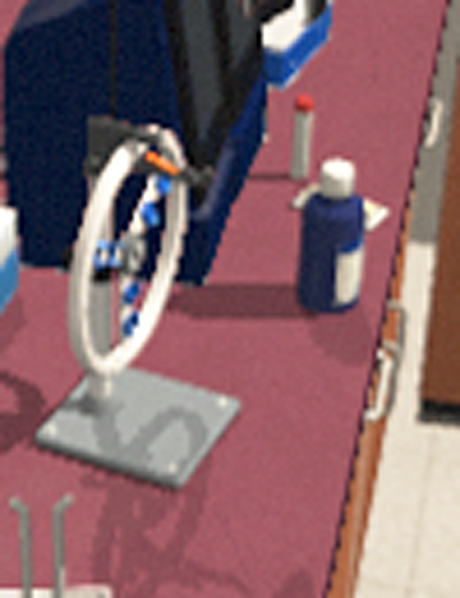

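View pics/s13y.png

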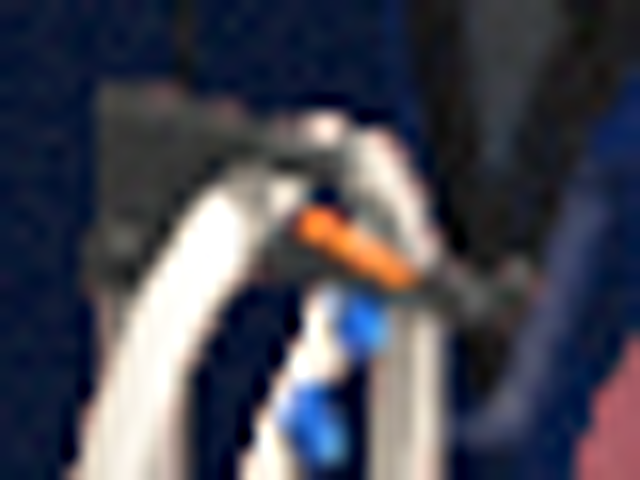

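View pics/t13.png

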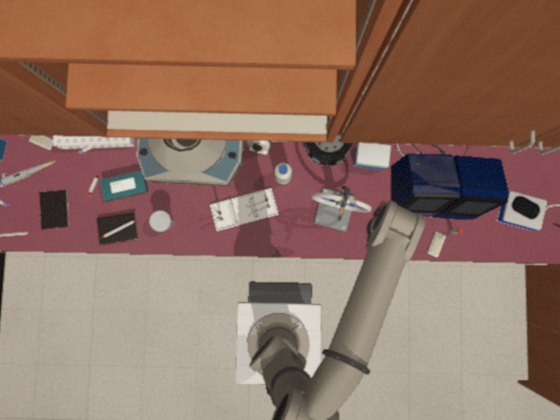

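```bash
python3 -m jog '{"travel":[[0,0,0],[0,0,0],[0,0,0],[0,0,0],[0,0,0],[0,0,0],[0,0,0],[0,0,0],[0,0,0],[0,0,0]],"rot":[[0,0,0],[0,0,0],[0,0,0],[0,0,0],[0,0,0],[0,0,0],[0,0,0],[0,0,0],[0,0,0],[0,0,0]]}' 0.5
python3 -c "
from h import *
a=cv2.imread('pics/s13.png').astype(int);b=grab('side','s14.png').astype(int)
d=abs(a-b).max(2)[125:255,270:340];print(d.mean(),d.max(),(d>40).sum())
d=abs(a-b).max(2)[300:,:100];print('ref',d.mean(),d.max())
from workcell import close_job;print(close_job())"
```

```text
time_s: 18.9
position: [0.4177, -0.2734, 0.5465]
eef_rot: [0.442, -0.552, 0.552, -0.442]
force: [-0.6, 0.1, -0.1]
grip_width: 0.0428
4.041758241758242 98 7
ref 2.9684166666666667 16
the job is handed in; nothing more can be done
None
```

The wheel is hanging on the hook under the hood with the orange catch up in front of its rim. The job was handed in at about 19 s.

**What I did**
- I gripped the wheel by its rim, lifted it out of the rack and threaded its top window over the nose.
- I lowered it until contact, which put the arm's top at about 272 mm above the worktop. That is a few millimetres more than the camera estimates, which ran from 264 to 271 mm.
- I slid it back in small steps over the catch until the hook reaction dropped away. Then I went about 4 mm further, set it down until its weight rested on the arm, released it and backed away.

**What the last checks showed**
- The side and wrist pictures show the catch raised, looking the same as at the start, with a gap between it and the rim.
- I put the rim's centre about 30 mm from the post's axis. The estimates ranged from 28.5 to 33.4 mm, and the allowed range is 26 to 33 mm. The top end comes from my first axis estimate, which the point where the catch snapped showed to be a few millimetres too large.
- The saline bottle, the stain bottle and the cotton-bud jar look unmoved, and the robot was touching nothing.
- Two side pictures taken about a second apart matched to near the noise level (mean difference 4 against 3 elsewhere). Seven pixels around the wheel differed strongly. I did not look into these, but the wheel showed no visible movement.

**Pressing force:** early on the catch's ramp the pressing force briefly reached about 17 N (roughly 14 N down and 10 N along the arm). That is below the 20 N limit, but I then eased off, and the rest of the slide took 1 to 6 N along the arm.

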